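Switch off and seat a tube block on the hotplate

ROBOT

A 6-joint arm with a two-finger parallel gripper is mounted at the origin on the work surface. World frame = base frame: x ahead of the robot, y to its left, z up, the work surface at z = 0. Lengths are in m, angles in rad, forces in N, time in s.
With the tool pointing down it reaches from about 0.25 to 0.725 m from the base axis. Payload 4 kg.
Tool frame: the origin (TCP) lies on the centre line of the jaws, within the pads' length; the fingertips stand 25 mm ahead of it and the grasp point (between the pads) lies 6 mm ahead of it; z points along the fingers, x is the direction in which the jaws open and shut, and the axes are right-handed (so a half turn about z gives the same grasp; the last joint's range is limited). The gripper opens to 85 mm and grips with 20 to 120 N. Pads are 22 mm wide; open, the fingers measure 114 mm over their backs; the gripper's body (76 mm by 85 mm) begins 54 mm behind the grasp point. The pads swing forward as they close: fully open they stand 13 mm farther back than shut.
Start: joints at [1.133, 0.241, 0.005, 1.335, 0, 1.571], TCP at [0.212, 0.453, 0.256] pointing down, gripper open.
Joint ranges: [-2.72, 2.72], [-1.05, 1.87], [-1.09, 1.28], [-1.99, 2.15], [-1.42, 1.44], [-3.14, 3.14]. Speed limits (rad/s): [2.79, 2.79, 3.14, 3.14, 3.14, 3.14].

INTERFACE

Orientations are given as a unit quaternion [x, y, z, w].
In Python, from workcell import bot, imaging, order gives the robot as it stands.
- The arm moves only by the tool carry_out, never from a script. Its argument "moves" is a list of rows, each a list of 5 numbers: the shift along the tool's x, y, z scaled (see below), then the turn about the tool's z scaled (see below), then the opening, from -1 (shut) to 1 (fully open). In form: [[tx, ty, tz, roll, hand], ...]. A call has 1 to 20 rows; each row is the pose to reach, as a shift and turn from the pose commanded when the call began, along the tool's axes at that moment; what a row does not reach only later rows make up. The controller multiplies each number of a shift by 0.1 m and each number of a turn by 90 degrees. A row lasts 1/10 s, in which the tool goes at most 50 mm and 8.59 degrees, less where a joint would pass 70% of its speed; a pose out of reach is approached as far as the arm can. A call with a number of a shift or a turn outside -1 to 1 is refused whole. A call with a gripper value outside its range is refused whole. The fingers move at their own pace and stop on an object; the grip force is fixed at half the most. Time passes only in rows, so rows that repeat a pose let the fingers close. It gives the time, the measured TCP pose, the force and the opening at its end, in the units of the state.
- bot.get_obs(): the state, without advancing time (a new reading comes with each control period).
- imaging.camera(name): name is "side" or "top"; returns the picture (384x512x3 uint8, red, green, blue); there is no depth.
- imaging.camera_model(name): a dict with "fovy" (degrees; the focal length in pixels is half the picture's height over the tangent of half this angle, whatever the lens; pixels are square), "cx", "cy" (the principal point, pixels), "eye" and "rotation" of the camera in the world. Camera axes: x right, y up, looking along -z (the intrinsics and any distortion apply to the point x, -y, -z); pixel columns grow to the right and rows downward; lengths in m; the calibration is good to about 2 mm. A picture is of the moment at which its call begins. camera_model takes no time and is no camera call.
- order.job_done(): hands the job in, once; it reports no verdict.
The state is a dict: "clock": time; "joint_pos": joint angles; "joint_vel": joint speeds; "tau": joint torques, N m; "eef_pos": TCP position; "tool_rot": TCP orientation; "ft_force": force on the tool from outside, world axes, zero at the start; "ft_torque": the same for the moment, N m; "grip_width": finger opening in m.
Only numpy, scipy, OpenCV 4.12 (cv2) and the standard library are available. Lean on these libraries where they do the work, as an engineer would, in place of code of your own. Each camera call takes 0.05 s, during which the arm holds its last target.

TASK

Switch the hotplate off at the grey isolator box by turning its black bar handle anticlockwise (seen from above) as far as it goes, so that it lies in line with the box; only then set the aluminium block with six wells flat on the hotplate and press it home into the corner, its long side flush against the long stop and its end flush against the short stop. Leave everything else where it stands, and finish while still holding the block firmly pressed against both stops: do not let go, as the clamp will be fitted while you hold it.

Things in the scene. Friction and masses are not known exactly. Their poses are not given: they have to be found in the camera images.
- handle (a joint): Angle of the isolator's rotary handle, rad: 0 = off (end stop, handle bar in line with the long, 120 mm, side of the box), 1.047 (60 degrees clockwise from above) = fully on (end stop). It starts at or near on, grows clockwise seen from above, needs about 0.15 N m to turn and stays where it is left.
- handle_grip (a point): Point on the handle's vertical turning axis, at the height to grip it: 87 mm above the bench, 8 mm below the handle's top. The black handle bar is 64 mm long (along this point's x), 14 mm wide (along its y) and 30 mm tall, and is centred on the axis. It stands on a round black collar, radius 29 mm, whose top is 22 mm below this point. These axes turn with the handle.
- isolator: Isolator: grey box 120 x 84 x 55 mm (x, y, z) fixed to the bench, with the black bar handle on its top; origin at the centre of its underside. A short black cable gland sticks out 30 mm at its +x end. It may stand on either side of the bench.
- hotplate: Grey stirring hotplate fixed to the bench, 200 x 200 mm, origin at the centre of its underside, knob and display on its -x face. On it is a square steel plate 170 x 170 mm whose level top is 90 mm above the bench and carries two low aluminium stops in an L. A second hotplate without stops, at the bench's left edge, plays no part.
- corner (a point): Inner corner of the two stops, on the plate's top surface; axes those of the hotplate. The free space for the block is towards -x and -y of it. A block slid over the plate drags with a few newtons of friction (up to 8 N if also pressed down). The seated block has its centre at x = -23, y = -32, z = +25 mm from this point, with its long side along y.
- long_stop: Fixed bar along the hotplate's y, 12 mm thick, 102 mm long, 12 mm high above the plate; origin in the middle of the lower edge of its inner face, which looks to the hotplate's -x. The block's 64 mm side goes against it. Fingers on that side of the block must stay above the bar's 12 mm.
- short_stop: Fixed bar along the hotplate's x, 12 mm thick, 85 mm long, 12 mm high above the plate; origin in the middle of the lower edge of its inner face, which looks to the hotplate's -y. The block's 46 mm end goes against it.
- six_block_center (a point): Centre of the six-well block: a solid aluminium block 46 mm (its x) by 64 mm (its y) by 50 mm high, about 0.3 kg, with six dark round wells (2 x 3) in its top; it stands upright on the bench, centre 25 mm up. The two long sides are alike, and so are the two ends.
- six_block: The same six-well block; origin at the centre of its underside.
- one_block_center (a point): Bystander, not needed. Centre of a similar aluminium block, 52 x 52 x 50 mm, with one large well; it may stand in front of or behind the six-well block.
- amber_bottle: Bystander, not needed. Brown jar with a black cap, 72 mm wide, 135 mm high; origin under it.
- powder_jar: Bystander, not needed. White jar, 68 mm wide, 85 mm high; origin under it.
- beaker: Bystander, not needed. Clear beaker, 70 mm wide, 90 mm high; origin under it.
- measuring_cylinder: Bystander, not needed. Glass measuring cylinder on a round foot, 64 mm wide, 200 mm high; origin under it.
- vial: Bystander, not needed. Small brown vial, 28 mm wide, 50 mm high; origin under it.

How it is judged:
By the outcome, as a careful person would: the job done as asked, in the order asked, and still so for the second after the job is handed in, while the arm keeps its last pose, push and grip.
It also fails if it takes over 58 s, if anything falls off the work surface, if the arm or the gripper's body presses on something with over 40 N, if the wrist force passes 120 N, or if a joint passes its speed limit or range.

## Working session

There is one attempt and no reset: what is moved stays moved. The work goes in short steps, Python scripts to look and compute and a tool call to move; the robot and the scene stay as the last step left them, time stands still between calls to the robot, and variables do not carry over. Pictures are saved under pics/ and viewed, and the job is handed in when it is done.

Besides the shell and the picture viewer there is one more tool, called as name(argument=value, ...) on one line, values as JSON. carry_out: Moves the arm, as the interface text tells. Its arguments: {"type":"object","properties":{"moves":{"type":"array","items":{"type":"array","items":{"type":"number","minimum":-1,"maximum":1}}}},"required":["moves"]}

```bash
ls; mkdir -p pics
python3 - <<'E'
from workcell import bot, imaging, order
import cv2
o=bot.get_obs()
for k,v in o.items(): print(k,v)
for n in("side","top"):
    print(n,imaging.camera_model(n))
    im=imaging.camera(n); cv2.imwrite(f"pics/{n}0.png",cv2.resize(im[:,:,::-1],(800,600),interpolation=cv2.INTER_CUBIC)); cv2.imwrite(f"pics/{n}0raw.png",im[:,:,::-1])
E
```

```text
pics
clock 0.0
joint_pos [1.13301500e+00 2.41452035e-01 3.69898622e-03 1.33518446e+00
 2.36579795e-06 1.57076884e+00]
joint_vel [-9.81768449e-05  8.96250052e-04 -3.78550078e-04  1.01833582e-04
 -6.32798511e-04 -2.02567540e-03]
tau [-1.60425305e-03 -3.72317004e+01  2.52409476e+01  1.68732530e-02
 -2.09082731e-05  6.34782520e-07]
eef_pos [0.21171678 0.45231733 0.25538376]
tool_rot [ 8.43772641e-01  5.36699714e-01 -9.03987893e-04  5.73564125e-04]
ft_force [-0.20646527 -0.06626232  0.47557493]
ft_torque [ 0.01875419  0.00227409 -0.01734842]
grip_width 0.0856946065674466
side {'fovy': 57.4728630720613, 'cx': 255.79433213920146, 'cy': 183.26960714072555, 'eye': array([0.57530175, 0.81372936, 0.52816822]), 'rotation': array([-0.01674459,  0.51059943,  0.85955889, -0.01289813])}
top {'fovy': 53.88757125941845, 'cx': 254.69868364982662, 'cy': 189.13586197161172, 'eye': array([ 0.54033117, -0.00829979,  0.90412123]), 'rotation': array([-0.05473587,  0.02747016,  0.71318809, -0.69829229])}
```

View pics/side0.png

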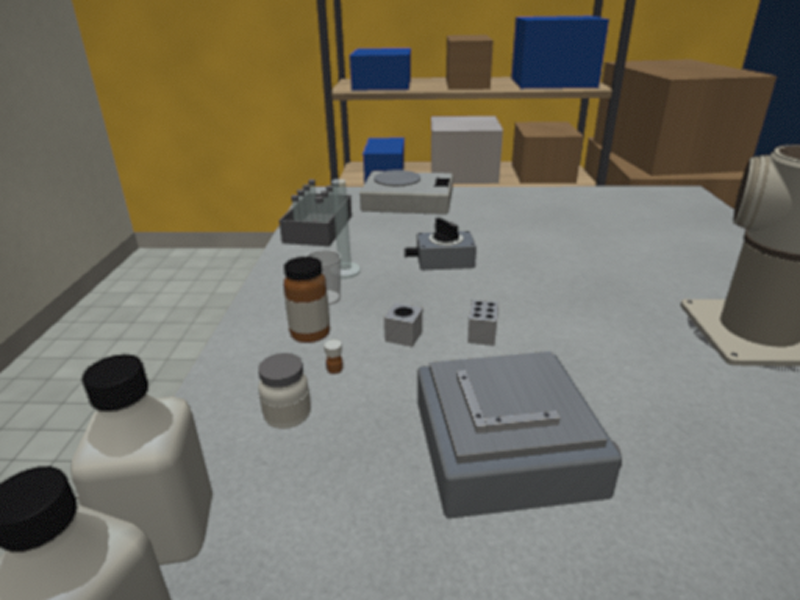

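View pics/top0.png

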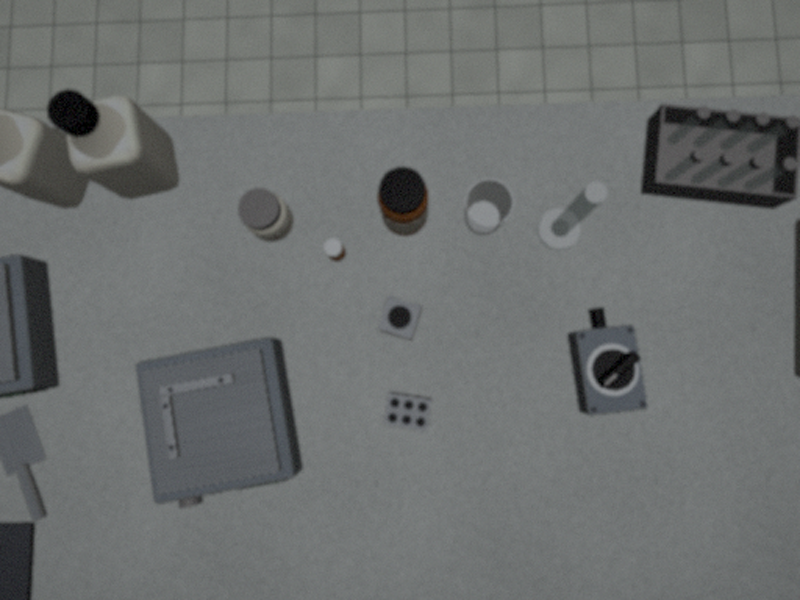

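```bash
cat > h.py <<'E'
import numpy as np, cv2
from scipy.spatial.transform import Rotation as R
from workcell import bot, imaging, order
CM={n:imaging.camera_model(n) for n in("side","top")}
def f(n): return 192/np.tan(np.radians(CM[n]['fovy']/2))
def proj(n,p):
    m=CM[n]; c=R.from_quat(m['rotation']).inv().apply(np.atleast_2d(p)-m['eye'])
    return np.c_[m['cx']+f(n)*c[:,0]/-c[:,2], m['cy']-f(n)*c[:,1]/-c[:,2]]
def ray(n,uv):
    m=CM[n]; uv=np.atleast_2d(uv).astype(float)
    d=np.c_[(uv[:,0]-m['cx'])/f(n),-(uv[:,1]-m['cy'])/f(n),-np.ones(len(uv))]
    return m['eye'],R.from_quat(m['rotation']).apply(d/np.linalg.norm(d,axis=1)[:,None])
def plane(n,uv,z):
    e,d=ray(n,uv); return e+d*((z-e[2])/d[:,2])[:,None]
def tri(us,ut):
    A=np.zeros((3,3));b=np.zeros(3);L=[]
    for n,u in(("side",us),("top",ut)):
        e,d=ray(n,u);d=d[0];P=np.eye(3)-np.outer(d,d);A+=P;b+=P@e;L.append((e,d))
    p=np.linalg.solve(A,b)
    return p,[np.linalg.norm((np.eye(3)-np.outer(d,d))@(p-e)) for e,d in L]
def crop(n,x0,y0,w,h,s,name,im=None):
    if im is None: im=cv2.imread(f"pics/{n}0raw.png")
    cv2.imwrite(f"pics/{name}.png",cv2.resize(im[y0:y0+h,x0:x0+w],None,fx=s,fy=s,interpolation=cv2.INTER_CUBIC))
E
python3 - <<'E'
from h import *
print(f('side'),f('top'))
for n in('side','top'): print(n,proj(n,[[.21,.45,.25],[0,0,0],[0.5,0,0],[.7,0,0]]))
# contact sheets
t=cv2.imread("pics/top0raw.png");s=cv2.imread("pics/side0raw.png")
def c(im,x0,y0,w,h,k): return cv2.resize(im[y0:y0+h,x0:x0+w],(w*k,h*k),interpolation=cv2.INTER_CUBIC)
cv2.imwrite("pics/hp_t.png",c(t,80,205,120,125,5)); cv2.imwrite("pics/hp_s.png",c(s,260,220,140,110,5))
a=c(t,235,180,60,100,5); b=c(t,355,190,70,80,6)
cv2.imwrite("pics/bl_t.png",a);cv2.imwrite("pics/iso_t.png",b)
cv2.imwrite("pics/bl_s.png",c(s,240,185,90,45,8));cv2.imwrite("pics/iso_s.png",c(s,250,130,70,50,10))
E
```

```text
350.1664068351739 377.73695166155545
side [[563.34389092 241.14948876]
 [484.34050579 212.10839166]
 [297.75996721 210.55805234]
 [225.38372143 209.95666196]]
top [[ -1.41326611 438.41562111]
 [271.78595008 479.33640465]
 [266.69893531 250.38189964]
 [264.84514157 166.94702749]]
```

View pics/hp_t.png

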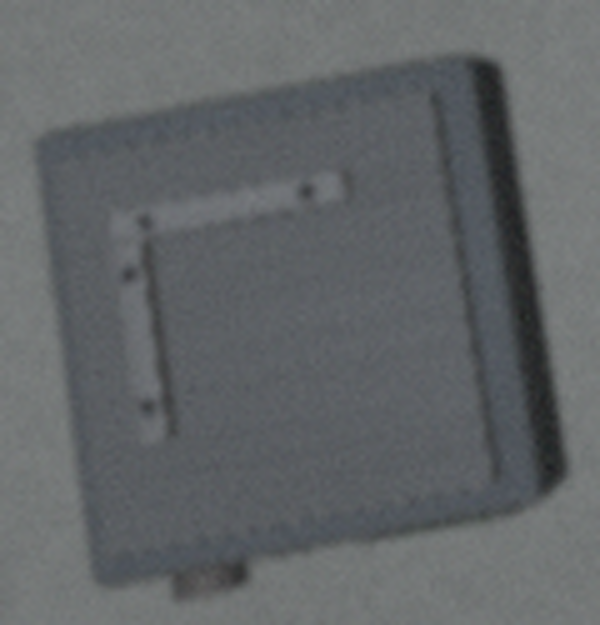

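View pics/hp_s.png

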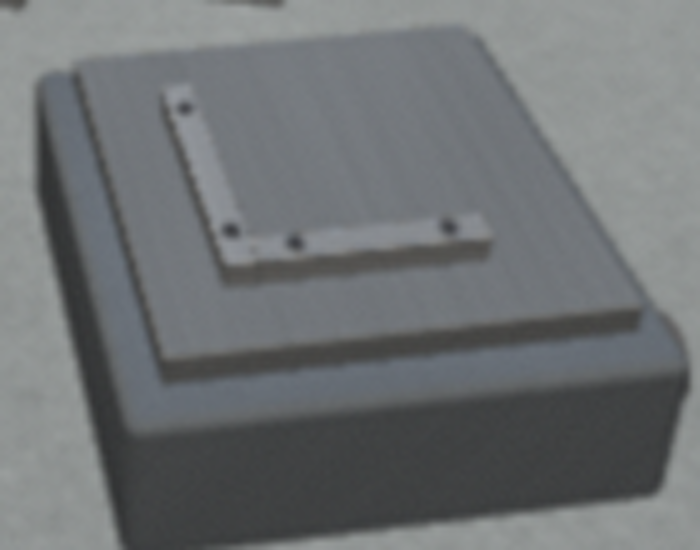

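View pics/bl_t.png

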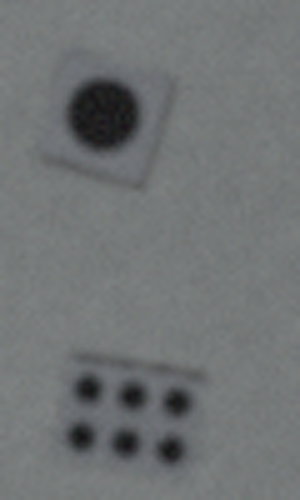

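View pics/iso_t.png

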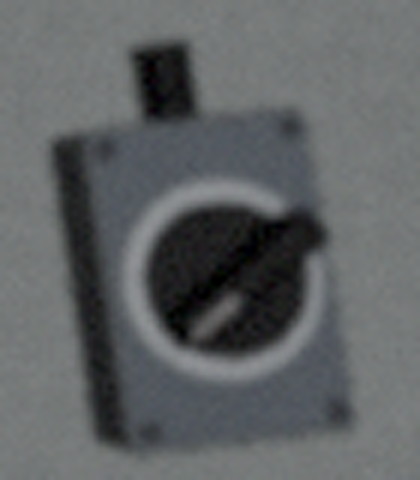

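View pics/bl_s.png

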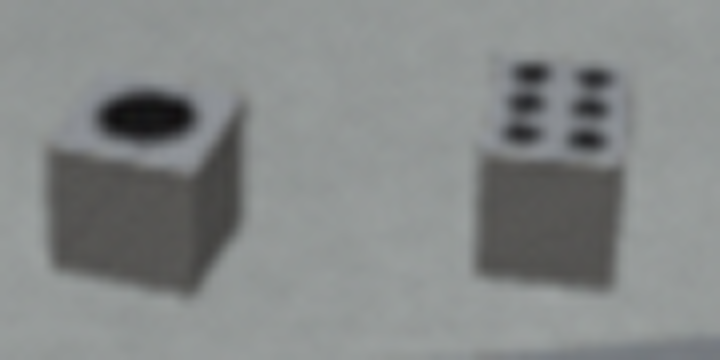

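View pics/iso_s.png

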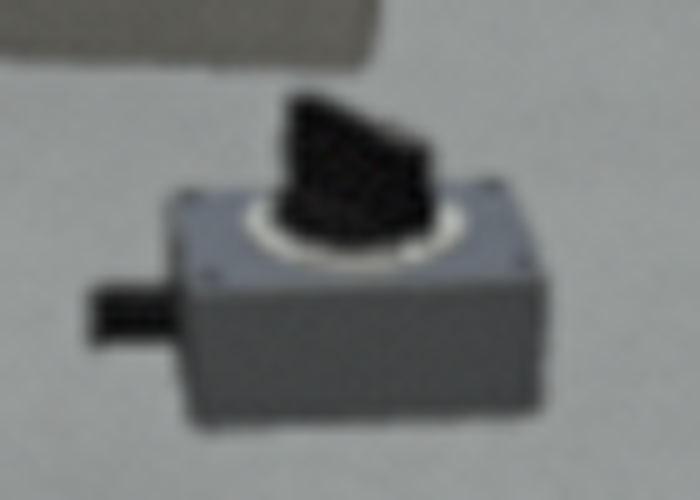

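```bash
cat > d.py <<'E'
from h import *
def sub(n,x0,y0,w,h,k,pts,rad=2.5,dark=True,src=None):
    """refine approx crop-pixel points to intensity-weighted centroid of dark blob in raw image"""
    im=cv2.imread(src or f"pics/{n}0raw.png",0).astype(float); out=[]
    yy,xx=np.mgrid[:im.shape[0],:im.shape[1]]
    for p in pts:
        q=(np.array(p)+.5)/k-.5+[x0,y0]; c=q.copy()
        for _ in range(6):
            r=np.hypot(xx-c[0],yy-c[1]); ring=np.median(im[(r>rad+.5)&(r<rad+2.5)])
            w=np.clip((ring-im) if dark else (im-ring),0,None)*np.clip(rad+.5-r,0,1)
            c=np.array([(w*xx).sum(),(w*yy).sum()])/w.sum()
        out.append(c if np.hypot(*(c-q))<2 else q)
    return np.array(out)
E
python3 - <<'E'
from d import *
np.set_printoptions(precision=4,suppress=True)
wt=sub('top',235,180,60,100,5,[(88,388),(132,396),(177,402),(81,436),(125,443),(170,450)],3)
ws=sub('side',240,185,90,45,8,[(522,132),(526,103),(531,74),(586,140),(590,107),(596,78)],1.6)
# side: near camera = +y (left in top), left in side=+x (up in top)
print('wells'); P=[]
for a,b in zip(ws,wt):
    p,e=tri(a,b); P.append(p); print(a,b,p,e)
print('mean tri',np.mean(P,0)); q=plane('top',wt,.05); print('top-plane mean',q.mean(0),'side-plane',plane('side',ws,.05).mean(0))
d=(q[0]-q[2]+q[3]-q[5])/2;print('long dir',d,np.degrees(np.arctan2(d[1],d[0])))
d=(q[:3]-q[3:]).mean(0);print('short dir',d,np.degrees(np.arctan2(d[1],d[0])))
print('stops')
st=sub('top',80,205,120,125,5,[(145,222),(308,191),(129,272),(150,407)],2)
ss=sub('side',260,220,140,110,5,[(231,230),(185,107),(295,242),(449,228)],2)
for a,b in zip(ss,st):
    p,e=tri(a,b); print(a,b,p,e)
q=plane('top',st,.102);print(q); print(plane('side',ss,.102))
for i,j in((0,1),(2,3)):
    d=q[i]-q[j];print(np.linalg.norm(d),np.degrees(np.arctan2(d[1],d[0])))
print('iso')
it=sub('top',355,190,70,80,6,[(106,150),(290,127),(150,432),(338,412)],2)
is_=sub('side',250,130,70,50,10,[(210,275),(187,194),(520,262),(490,187)],1.5)
for a,b in zip(is_,it):
    p,e=tri(a,b); print(a,b,p,e)
q=plane('top',it,.055);print(q,q.mean(0));print(plane('side',is_,.055).mean(0))
for i,j in((0,2),(1,3),(0,1),(2,3)):
    d=q[i]-q[j];print(np.linalg.norm(d),np.degrees(np.arctan2(d[1],d[0])))
E
```

```text
wells
[304.7539 201.1615] [252.2303 257.3739] [0.4867 0.0322 0.0501] [np.float64(0.0006429534156323073), np.float64(0.0006429534156323116)]
[305.2989 197.4138] [261.0716 258.8009] [0.4834 0.0125 0.0497] [np.float64(0.00044643154967557893), np.float64(0.00044643154967566675)]
[305.9979 193.8631] [269.966  260.0483] [ 0.4801 -0.0072  0.0491] [np.float64(0.0006824527218821188), np.float64(0.0006824527218819863)]
[312.9354 201.995 ] [250.8253 266.8811] [0.4659 0.0357 0.0499] [np.float64(0.0006267966085661444), np.float64(0.0006267966085662013)]
[313.2525 198.0265] [259.752  268.1613] [0.4629 0.0159 0.05  ] [np.float64(0.000517046800668818), np.float64(0.0005170468006688054)]
[313.8287 194.5078] [268.681  269.5851] [ 0.4594 -0.0039  0.0492] [np.float64(0.0005977546549558688), np.float64(0.000597754654955925)]
mean tri [0.4731 0.0142 0.0497]
top-plane mean [0.4737 0.0142 0.05  ] side-plane [0.4726 0.0148 0.05  ]
long dir [0.0065 0.0395 0.    ] 80.63759206193218
short dir [ 0.0207 -0.0034  0.    ] -9.336028006161525
stops
[305.8027 265.667 ] [108.6445 249.1563] [0.5125 0.3359 0.1022] [np.fl
[... 1093 characters left out ...]
6233103671674), np.float64(0.0005186233103671202)]
[298.4286 148.7178] [410.8016 258.1859] [ 0.4795 -0.3162  0.05  ] [np.float64(0.00045219390930377885), np.float64(0.00045219390930370973)]
[[ 0.5773 -0.2359  0.055 ]
 [ 0.5839 -0.3037  0.055 ]
 [ 0.4738 -0.2466  0.055 ]
 [ 0.4803 -0.3144  0.055 ]] [ 0.5288 -0.2752  0.055 ]
[ 0.5279 -0.2671  0.055 ]
0.10410597253464461 5.915052829799648
0.10417492755270774 5.888676315993355
0.06817454344108771 95.53091089328883
0.06812708430659266 95.47265897506331d.py:11: RuntimeWarning: invalid value encountered in divide
  c=np.array([(w*xx).sum(),(w*yy).sum()])/w.sum()
  return _methods._mean(a, axis=axis, dtype=dtype,
  ret = ret.dtype.type(ret / rcount)
```

Run:
```python
from d import *
np.set_printoptions(precision=4,suppress=True)
k=8
for n,(x0,y0,w,h) in (('top',(372,214,45,48)),('side',(270,143,30,20))):
    im=cv2.imread(f"pics/{n}0raw.png",0)[y0:y0+h,x0:x0+w]
    big=cv2.resize(im,None,fx=k,fy=k,interpolation=cv2.INTER_CUBIC)
    box=np.median(im); print(n,box,im.max(),im.min())
    m=(big>(box+ (im.max()-box)*.5)).astype(np.uint8)
    if n=='top':
        c=max(cv2.findContours(m,cv2.RETR_EXTERNAL,cv2.CHAIN_APPROX_NONE)[0],key=len)
        hull=cv2.convexHull(c); e=cv2.fitEllipseDirect(hull); 
        cc=(np.array(e[0])+.5)/k-.5+[x0,y0]; print('ring',cc,e[1:],plane(n,cc,.055))
    d=(big<(40 if n=='side' else 45)).astype(np.uint8)
    cv2.imwrite(f"pics/m_{n}.png",np.hstack([big,m*255,d*255]))
    for v in (.055,.065,.095):pass
print('proj axis',proj('top',[[.529,-.275,.055],[.529,-.275,.065],[.529,-.275,.095]]),proj('side',[[.529,-.275,.055],[.529,-.275,.065],[.529,-.275,.095]]))
```

```text
top 87.0 145 0
ring [391.6983 236.2177] ((261.8448486328125, 274.6231384277344), 137.0152587890625) [[ 0.5286 -0.2762  0.055 ]]
side 90.0 171 6
proj axis [[391.1545 236.0307]
 [392.6203 236.0656]
 [397.2385 236.1755]] [[284.4167 152.1252]
 [284.4866 149.3805]
 [284.6999 141.0107]]
```

View pics/m_top.png

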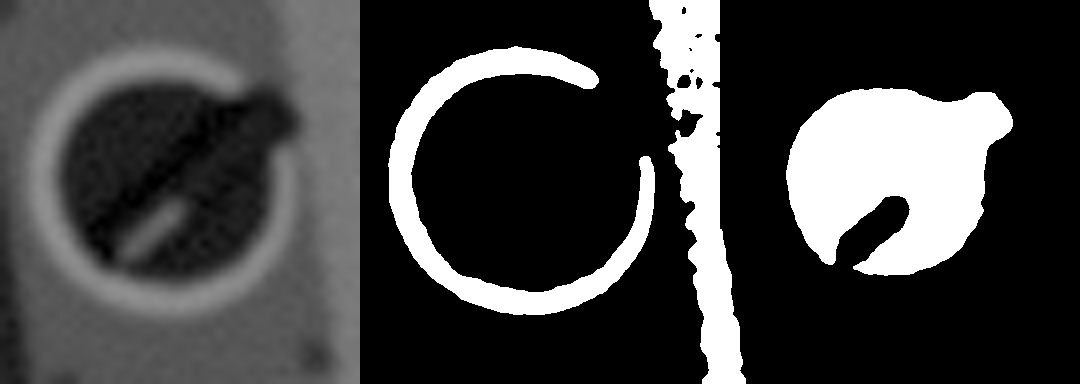

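View pics/m_side.png

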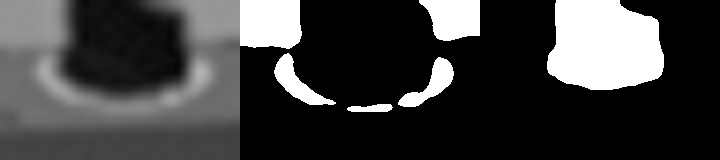

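The block wells and stop screws triangulate within 1 mm of their stated heights. The handle axis is at (0.529, -0.2755) and the bar is near fully on. Next I'll refine the bar's direction and write a helper for the move numbers.

```bash
cat >> h.py <<'E'
def goto(p,yaw=None,o=None):
    """numbers (scaled) to bring TCP to p, tool x to world angle yaw (deg, mod 180)"""
    o=o or bot.get_obs(); r=R.from_quat(o['tool_rot']); M=r.as_matrix()
    cur=np.degrees(np.arctan2(M[1,0],M[0,0]))
    t=r.inv().apply(np.array(p)-o['eef_pos'])/.1
    roll=0
    if yaw is not None:
        dd=(yaw-cur+90)%180-90; roll=-dd/90
    print('t',round(o['clock'],2),'pos',o['eef_pos'].round(4),'yaw',cur.round(2),'tilt',np.degrees(np.arccos(-M[2,2])).round(2),'F',o['ft_force'].round(1),'T',o['ft_torque'].round(2),'w',o['grip_width'].round(4),'q',o['joint_pos'].round(2))
    print('need shift',t.round(3),'roll',round(roll,3))
E
python3 - <<'E'
from h import *
im=cv2.imread("pics/top0raw.png",0)[214:262,372:417]; k=8
big=cv2.resize(im,None,fx=k,fy=k,interpolation=cv2.INTER_CUBIC)
m=np.zeros_like(big); m[190:265,105:200]=(big[190:265,105:200]>55)
yy,xx=np.nonzero(m); sel=(np.hypot(xx-170,yy-180)<95); pts=np.c_[xx,yy][sel].astype(np.float32)
vx,vy,x,y=cv2.fitLine(pts,cv2.DIST_HUBER,0,.01,.01).ravel()
uv=(np.array([[x-20*vx,y-20*vy],[x+20*vx,y+20*vy]])+.5)/k-.5+[372,214]
q=plane('top',uv,.095); d=q[1]-q[0]; print(len(pts),uv,q,np.degrees(np.arctan2(d[1],d[0])))
a=q.mean(0)-[.5287,-.2755,.095]; print('centre offset',a,np.degrees(np.arctan2(a[1],a[0])))
goto([.5287,-.2755,.2],36)
E
```

```text
2112 [[388.67432785 244.10712242]
 [392.3718338  240.74134254]] [[ 0.51286842 -0.25630799  0.095     ]
 [ 0.51970562 -0.26436392  0.095     ]] -49.67821737104922
centre offset [-1.24129799e-02  1.51640447e-02 -2.77555756e-17] 129.30306131460873Traceback (most recent call last):
  File "<stdin>", line 10, in <module>
  File "h.py", line 32, in goto
    print('t',round(o['clock'],2),'pos',o['eef_pos'].round(4),'yaw',cur.round(2),'tilt',np.degrees(np.arccos(-M[2,2])).round(2),'F',o['ft_force'].round(1),'T',o['ft_torque'].round(2),'w',o['grip_width'].round(4),'q',o['joint_pos'].round(2))
                                                                                                                                                                                           ^^^^^^^^^^^^^^^^^^^^^
AttributeError: 'float' object has no attribute 'round'
```

carry_out(moves=[[-0.88,1,0,-0.1,1],[-0.88,1,0,-0.1,1],[-0.88,1,0,-0.1,1],[-0.88,1,0,-0.1,1]])

```text
clock: 0.5
eef_pos: [0.2658, 0.3271, 0.256]
tool_rot: [0.801, 0.599, -0.001, 0.001]
ft_force: [-0.3, -0.2, -0.5]
grip_width: 0.0854
```

```bash
sed -i "s/o\['grip_width'\].round(4)/round(float(o['grip_width']),4)/" h.py
python3 - <<'E'
from h import *
goto([.5287,-.2755,.2],40)
E
```

```text
t 0.5 pos [0.2658 0.3271 0.256 ] yaw 73.64 tilt 0.14 F [-0.3 -0.2 -0.5] T [ 0.03  0.02 -0.04] w 0.0854 q [ 0.89  0.09 -0.18  1.3  -0.    1.17]
need shift [-5.04   4.219  0.573] roll 0.374
```

carry_out(moves=[[-1,0.84,0,0.37,1],[-1,0.84,0,0.37,1],[-1,0.84,0,0.37,1],[-1,0.84,0,0.37,1],[-1,0.84,0,0.37,1]])

```text
clock: 1.0
eef_pos: [0.3185, 0.211, 0.2562]
tool_rot: [0.938, 0.346, -0.0, -0.0]
ft_force: [-1.0, -0.1, -0.0]
grip_width: 0.0855
```

```bash
python3 -c "
from h import *
goto([.5287,-.2755,.2],40)"
```

```text
t 1.0 pos [0.3185 0.211  0.2562] yaw 40.52 tilt 0.02 F [-1.  -0.1 -0. ] T [-0.01 -0.02 -0.  ] w 0.0855 q [ 0.58  0.01 -0.27  1.3   0.    1.45]
need shift [-1.563  5.064  0.56 ] roll 0.006
```

carry_out(moves=[[-0.31,1,0,0,1],[-0.31,1,0,0,1],[-0.31,1,0,0,1]])

```text
clock: 1.3
eef_pos: [0.3612, 0.1125, 0.2562]
tool_rot: [0.938, 0.346, -0.0, 0.001]
ft_force: [-0.4, 0.1, -0.0]
grip_width: 0.0855
```

carry_out(moves=[[-0.31,1,0,0,1],[-0.31,1,0,0,1],[-0.31,1,0,0,1]])

```text
clock: 1.6
eef_pos: [0.4032, 0.0165, 0.2561]
tool_rot: [0.938, 0.346, 0.0, 0.001]
ft_force: [-0.3, 0.1, -0.2]
grip_width: 0.0854
```

carry_out(moves=[[-0.31,1,0,0,1],[-0.31,1,0,0,1],[-0.31,1,0,0,1]])

```text
clock: 1.9
eef_pos: [0.445, -0.0791, 0.2559]
tool_rot: [0.938, 0.346, 0.0, 0.001]
ft_force: [0.6, -0.1, 0.3]
grip_width: 0.0851
```

carry_out(moves=[[-0.31,1,0,0,1],[-0.31,1,0,0,1],[-0.31,1,0,0,1]])

```text
clock: 2.2
eef_pos: [0.4866, -0.1749, 0.2553]
tool_rot: [0.938, 0.347, -0.0, 0.0]
ft_force: [-0.4, -0.3, -0.5]
grip_width: 0.0852
```

carry_out(moves=[[-0.31,1,0.5,0,1],[-0.31,1,0.5,0,1],[-0.31,1,0.5,0,1],[-0.31,1,0.5,0,1]])

```text
clock: 2.6
eef_pos: [0.5261, -0.268, 0.2038]
tool_rot: [0.938, 0.347, -0.001, -0.002]
ft_force: [0.2, 0.5, -0.1]
grip_width: 0.0851
```

```bash
python3 -c "
from h import *
goto([.5287,-.2755,.095],40)
for n in('top','side'):
    im=imaging.camera(n)[:,:,::-1]; cv2.imwrite(f'pics/{n}1raw.png',im)
    crop(n,*((340,170,100,110,5) if n=='top' else (230,90,110,90,6)),n+'1',im)
"
```

```text
t 2.6 pos [ 0.5261 -0.268   0.2038] yaw 40.66 tilt 0.27 F [ 0.2  0.5 -0.1] T [0.06 0.   0.  ] w 0.0851 q [-0.47  0.45  0.17  1.29  0.    0.39]
need shift [-0.027  0.079  1.088] roll 0.007
```

View pics/top1.png

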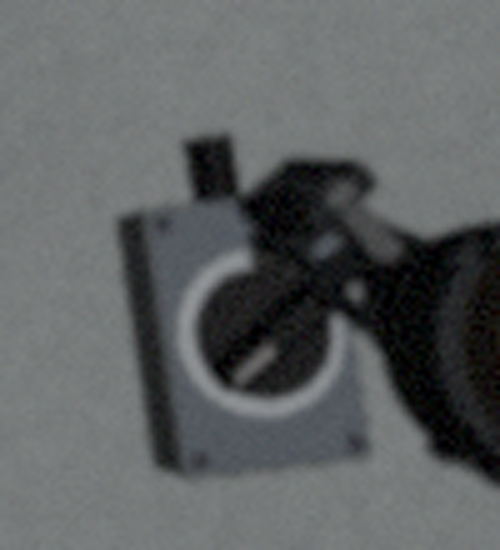

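View pics/side1.png

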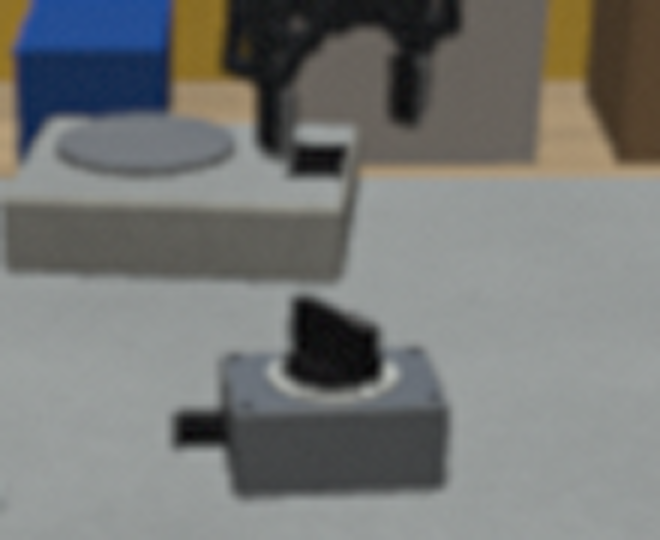

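The top view has the open jaws over the handle (crop ~(330,240)), lying across the bar. The side view shows the fingers above it at ~(275,120) and (405,90). I'll descend.

carry_out(moves=[[-0.03,0.08,0.3,0,1],[-0.03,0.08,0.6,0,1],[-0.03,0.08,0.85,0,1],[-0.03,0.08,0.85,0,1],[-0.03,0.08,0.85,0,1],[-0.03,0.08,0.85,0,1]])

```text
clock: 3.3
eef_pos: [0.5304, -0.2768, 0.124]
tool_rot: [0.938, 0.348, 0.001, 0.001]
ft_force: [-0.5, 0.4, 0.2]
grip_width: 0.0854
```

```bash
python3 -c "
from h import *
goto([.5287,-.2755,.095],40)"
```

```text
t 3.3 pos [ 0.5304 -0.2768  0.124 ] yaw 40.69 tilt 0.23 F [-0.5  0.4  0.2] T [-0.01 -0.07 -0.03] w 0.0854 q [-0.48  0.51  0.05  1.11  0.    0.38]
need shift [-0.005 -0.022  0.29 ] roll 0.008
```

carry_out(moves=[[0,-0.02,0.15,0,1],[0,-0.02,0.28,0,1],[0,-0.02,0.28,0,1],[0,-0.02,0.28,0,1],[0,-0.02,0.28,0,0]])

```text
clock: 3.8
eef_pos: [0.5282, -0.2759, 0.0941]
tool_rot: [0.938, 0.347, 0.0, 0.0]
ft_force: [-0.2, 0.6, 1.0]
grip_width: 0.0733
```

```bash
python3 -c "
from h import *
goto([.5287,-.2755,.095],40)"
```

```text
t 3.8 pos [ 0.5282 -0.2759  0.0941] yaw 40.61 tilt 0.08 F [-0.2  0.6  1. ] T [ 0.07  0.02 -0.02] w 0.0733 q [-0.48  0.54  0.01  1.04  0.    0.38]
need shift [ 0.006  0.    -0.009] roll 0.007
```

carry_out(moves=[[0,0,0,0,-1],[0,0,0,0,-1],[0,0,0,0,-1],[0,0,0,0,-1],[0,0,0,0,-1],[0,0,0,0,-1],[0,0,0,0,-1],[0,0,0,0,-1]])

```text
clock: 4.6
eef_pos: [0.5278, -0.2756, 0.0936]
tool_rot: [0.938, 0.347, 0.0, 0.0]
ft_force: [-0.4, 0.6, 3.0]
grip_width: 0.0129
```

```bash
python3 -c "
from h import *
goto([.5287,-.2755,.095],95.8)"
```

```text
t 4.6 pos [ 0.5278 -0.2756  0.0936] yaw 40.61 tilt 0.02 F [-0.4  0.6  3. ] T [ 0.21  0.01 -0.16] w 0.0129 q [-0.48  0.54  0.01  1.04  0.    0.38]
need shift [ 0.007  0.005 -0.014] roll -0.613
```

carry_out(moves=[[0,0,-0.01,-0.06,-1],[0,0,-0.01,-0.12,-1],[0,0,-0.01,-0.18,-1],[0,0,-0.01,-0.24,-1],[0,0,-0.01,-0.3,-1],[0,0,-0.01,-0.36,-1],[0,0,-0.01,-0.42,-1],[0,0,-0.01,-0.48,-1],[0,0,-0.01,-0.54,-1],[0,0,-0.01,-0.58,-1],[0,0,-0.01,-0.6,-1],[0,0,-0.01,-0.6,-1]])

```text
clock: 5.8
eef_pos: [0.528, -0.2753, 0.0936]
tool_rot: [0.678, 0.735, 0.0, -0.0]
ft_force: [1.8, 0.7, -1.7]
grip_width: 0.013
```

```bash
python3 -c "
from h import *
goto([.5287,-.2755,.095],95.8)"
```

```text
t 5.8 pos [ 0.528  -0.2753  0.0936] yaw 94.65 tilt 0.04 F [ 1.8  0.7 -1.7] T [ 0.14 -0.49  0.09] w 0.013 q [-0.48  0.54  0.01  1.04  0.   -0.56]
need shift [-0.003  0.007 -0.014] roll -0.013
```

carry_out(moves=[[0,0,0,-0.02,-1],[0,0,0,-0.04,-1],[0,0,0,-0.06,-1],[0,0,0,-0.06,-1]])

```text
clock: 6.2
eef_pos: [0.5279, -0.2753, 0.0937]
tool_rot: [0.644, 0.765, 0.001, -0.0]
ft_force: [3.4, 2.3, -3.8]
grip_width: 0.0128
```

```bash
python3 -c "
from h import *
goto([.5287,-.2755,.095],95.8)"
```

```text
t 6.2 pos [ 0.5279 -0.2753  0.0937] yaw 99.78 tilt 0.08 F [ 3.4  2.3 -3.8] T [ 0.38 -0.74 -1.7 ] w 0.0128 q [-0.48  0.54  0.01  1.04  0.   -0.65]
need shift [-0.004  0.007 -0.013] roll 0.044
```

The moment about z jumped to -1.7 N m at yaw 99.8°, so the end stop is reached. I'll open the jaws, rise and look.

carry_out(moves=[[0,0,0,0.01,-0.5],[0,0,0,0.01,0],[0,0,0,0.01,1],[0,0,0,0.01,1],[0,0,0,0.01,1],[0,0,0,0.01,1],[0,0,0,0.01,1],[0,0,0,0.01,1],[0,0,-0.4,0.01,1],[0,0,-0.8,0.01,1],[0,0,-1,0.01,1],[0,0,-1,0.01,1]])

```text
clock: 7.4
eef_pos: [0.5298, -0.2767, 0.1986]
tool_rot: [0.649, 0.761, 0.001, 0.004]
ft_force: [-0.2, 0.5, 0.5]
grip_width: 0.0852
```

carry_out(moves=[[0.9,-0.3,-0.3,0,1],[0.9,-0.3,-0.3,0,1],[0.9,-0.3,-0.3,0,1],[0.9,-0.3,-0.3,0,1]])

```text
clock: 7.8
eef_pos: [0.4835, -0.1907, 0.224]
tool_rot: [0.648, 0.762, -0.0, 0.0]
ft_force: [-0.5, -0.7, -0.1]
grip_width: 0.0858
```

carry_out(moves=[[0.9,-0.3,0,0,1],[0.9,-0.3,0,0,1],[0.9,-0.3,0,0,1],[0.9,-0.3,0,0,1]])

```text
clock: 8.2
eef_pos: [0.4402, -0.1074, 0.2237]
tool_rot: [0.648, 0.761, -0.0, 0.0]
ft_force: [0.1, -0.4, 0.4]
grip_width: 0.0857
```

```bash
python3 -c "
from h import *
goto([.4731,.0142,.2],-9.35)
for n in('top','side'):
    im=imaging.camera(n)[:,:,::-1]; cv2.imwrite(f'pics/{n}2raw.png',im)
    crop(n,*((340,170,100,110,5) if n=='top' else (230,90,110,90,6)),n+'2',im)
"
```

```text
t 8.2 pos [ 0.4402 -0.1074  0.2237] yaw 99.16 tilt 0.03 F [ 0.1 -0.4  0.4] T [-0.   -0.02  0.05] w 0.0857 q [-0.24  0.17 -0.18  1.23 -0.   -0.4 ]
need shift [1.149 0.519 0.236] roll -0.794
```

View pics/top2.png

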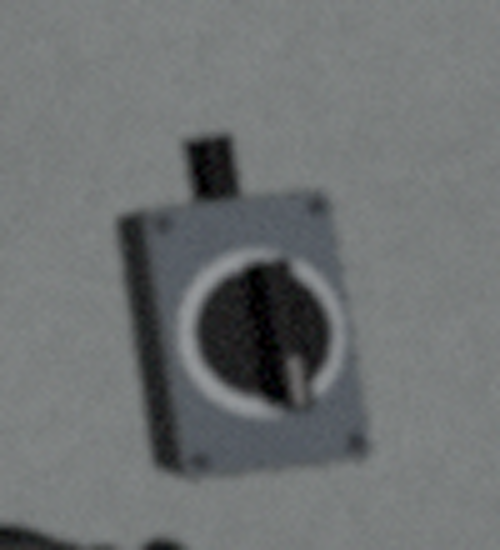

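View pics/side2.png

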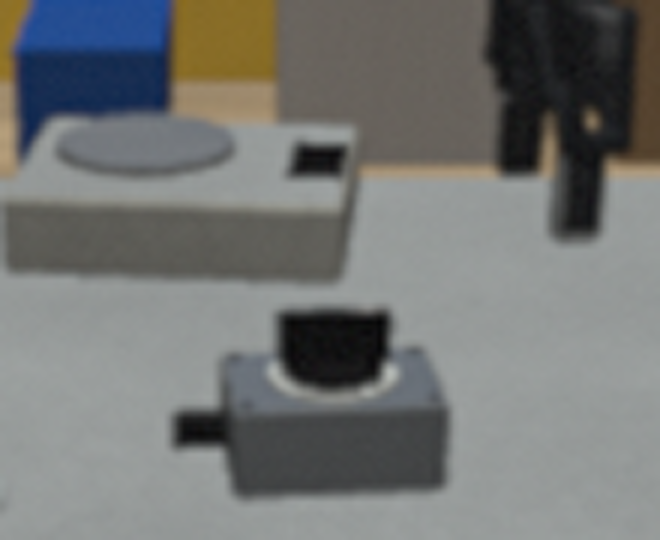

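The handle now lies in line with the box: in the top crop the bar runs from (268,265) to (298,405), parallel to the long side. On to the block.

carry_out(moves=[[1,0.5,0,-0.1,1],[1,0.5,0,-0.2,1],[1,0.5,0,-0.3,1],[1,0.5,0,-0.4,1],[1,0.5,0,-0.5,1],[1,0.5,0,-0.6,1],[1,0.5,0,-0.7,1],[1,0.5,0,-0.79,1],[1,0.5,0,-0.79,1],[1,0.5,0,-0.79,1]])

```text
clock: 9.3
eef_pos: [0.4746, -0.0018, 0.2239]
tool_rot: [0.086, 0.996, -0.0, 0.0]
ft_force: [-0.8, -0.1, 0.2]
grip_width: 0.0855
```

```bash
python3 -c "
from h import *
goto([.4731,.0142,.12],-9.35)"
```

```text
t 9.3 pos [ 0.4746 -0.0018  0.2239] yaw 170.09 tilt 0.01 F [-0.8 -0.1  0.2] T [-0.06 -0.02  0.05] w 0.0855 q [-0.    0.21 -0.12  1.24 -0.   -1.4 ]
need shift [0.042 0.155 1.039] roll -0.006
```

carry_out(moves=[[0.04,0.15,0.3,-0.01,1],[0.04,0.15,0.6,-0.01,1],[0.04,0.15,0.9,-0.01,1],[0.04,0.15,1,-0.01,1],[0.04,0.15,1,-0.01,1],[0.04,0.15,1,-0.01,1]])

```text
clock: 9.9
eef_pos: [0.4732, 0.0145, 0.1252]
tool_rot: [0.078, 0.997, 0.0, 0.001]
ft_force: [0.5, 0.5, -0.0]
grip_width: 0.0852
```

```bash
python3 -c "
from h import *
goto([.4731,.0142,.042],-9.35)
for n in('top','side'):
    im=imaging.camera(n)[:,:,::-1]; cv2.imwrite(f'pics/{n}3raw.png',im)
crop('side',230,130,130,100,6,'side3',im)
"
```

```text
t 9.9 pos [0.4732 0.0145 0.1252] yaw 171.06 tilt 0.08 F [ 0.5  0.5 -0. ] T [-0.06 -0.07 -0.01] w 0.0852 q [ 0.03  0.29 -0.29  0.99 -0.   -1.38]
need shift [ 0.001 -0.003  0.832] roll 0.005
```

View pics/side3.png

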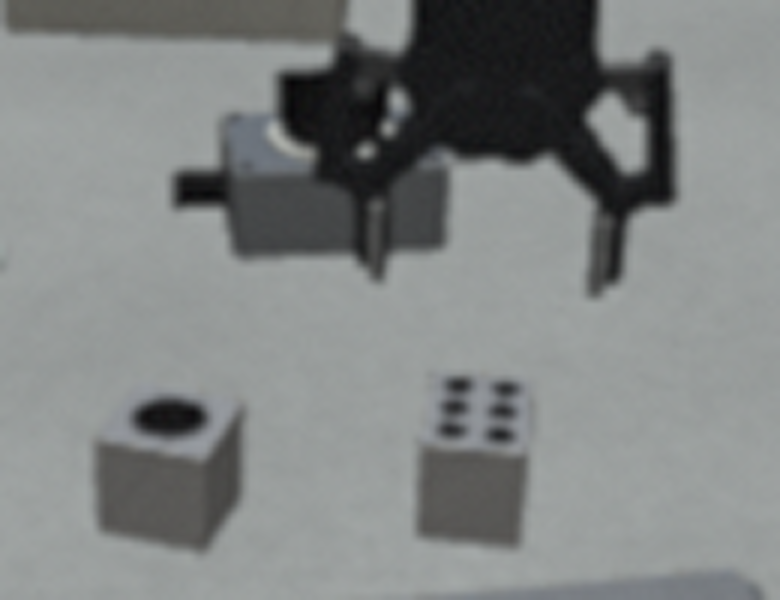

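The fingers, at crop (372,275) and (600,290), straddle the six-well block at (475,460). I'll go down and grip.

carry_out(moves=[[0,0,0.3,0,1],[0,0,0.6,0,1],[0,0,0.82,0,1],[0,0,0.82,0,1],[0,0,0.82,0,0.5],[0,0,0.82,0,-1],[0,0,0.82,0,-1],[0,0,0.82,0,-1],[0,0,0.82,0,-1],[0,0,0.82,0,-1],[0,0,0.82,0,-1],[0,0,0.82,0,-1]])

```text
clock: 11.2
eef_pos: [0.4738, 0.0149, 0.0442]
tool_rot: [0.077, 0.997, 0.0, 0.002]
ft_force: [0.3, 0.4, 6.6]
grip_width: 0.0454
```

```bash
python3 -c "
from h import *
goto([.4731,.0142,.2],-9.35)"
```

```text
t 11.2 pos [0.4738 0.0149 0.0442] yaw 171.11 tilt 0.23 F [0.3 0.4 6.6] T [ 0.    0.25 -0.01] w 0.0454 q [ 0.03  0.4  -0.39  0.78  0.   -1.38]
need shift [-1.000e-03 -6.000e-03 -1.558e+00] roll 0.005
```

carry_out(moves=[[0,0,-0.2,0,-1],[0,0,-0.5,0,-1],[0,0,-0.8,0,-1],[0,0,-1,0,-1],[0,0,-1,0,-1]])

```text
clock: 11.7
eef_pos: [0.4743, 0.0148, 0.1455]
tool_rot: [0.077, 0.997, 0.0, 0.003]
ft_force: [0.6, -0.3, -2.4]
grip_width: 0.0453
```

carry_out(moves=[[0.12,0.3,-0.3,-0.05,-1],[0.12,0.6,-0.6,-0.1,-1],[0.12,0.9,-0.7,-0.15,-1],[0.12,1,-0.7,-0.2,-1],[0.12,1,-0.7,-0.2,-1]])

```text
clock: 12.2
eef_pos: [0.4753, 0.1167, 0.2112]
tool_rot: [-0.081, 0.997, 0.0, -0.001]
ft_force: [-0.6, -0.2, -3.7]
grip_width: 0.0449
```

```bash
python3 -c "
from h import *
goto([.4739,.2825,.2],9.77)"
```

```text
t 12.2 pos [0.4753 0.1167 0.2112] yaw -170.74 tilt 0.07 F [-0.6 -0.2 -3.7] T [-0.05  0.02 -0.03] w 0.0449 q [ 0.24  0.25 -0.11  1.22  0.   -1.49]
need shift [-0.253  1.638  0.112] roll -0.006
```

carry_out(moves=[[-0.12,0.4,0,-0.01,-1],[-0.12,0.8,0,-0.01,-1],[-0.12,0.9,0,-0.01,-1],[-0.12,0.9,0,-0.01,-1]])

```text
clock: 12.6
eef_pos: [0.4722, 0.2064, 0.2107]
tool_rot: [-0.088, 0.996, -0.001, -0.001]
ft_force: [-1.0, -0.5, -4.0]
grip_width: 0.0451
```

carry_out(moves=[[-0.13,0.35,0,0,-1],[-0.13,0.7,0,0,-1],[-0.13,0.74,0.1,0,-1],[-0.13,0.74,0.1,0,-1],[-0.13,0.74,0.1,0,-1]])

```text
clock: 13.1
eef_pos: [0.4728, 0.2792, 0.2013]
tool_rot: [-0.086, 0.996, -0.001, -0.001]
ft_force: [-0.0, 0.0, -2.5]
grip_width: 0.045
```

```bash
python3 -c "
from h import *
goto([.4739,.2825,.1345],9.77)
for n in('top','side'):
    im=imaging.camera(n)[:,:,::-1]; cv2.imwrite(f'pics/{n}4raw.png',im)
    crop(n,*((60,190,160,140,4) if n=='top' else (240,150,180,160,4)),n+'4',im)
"
```

```text
t 13.1 pos [0.4728 0.2792 0.2013] yaw -170.1 tilt 0.18 F [-0.   0.  -2.5] T [-0.01 -0.03 -0.04] w 0.045 q [ 0.53  0.37  0.04  1.24 -0.   -1.21]
need shift [-0.018  0.032  0.668] roll 0.001
```

View pics/side4.png

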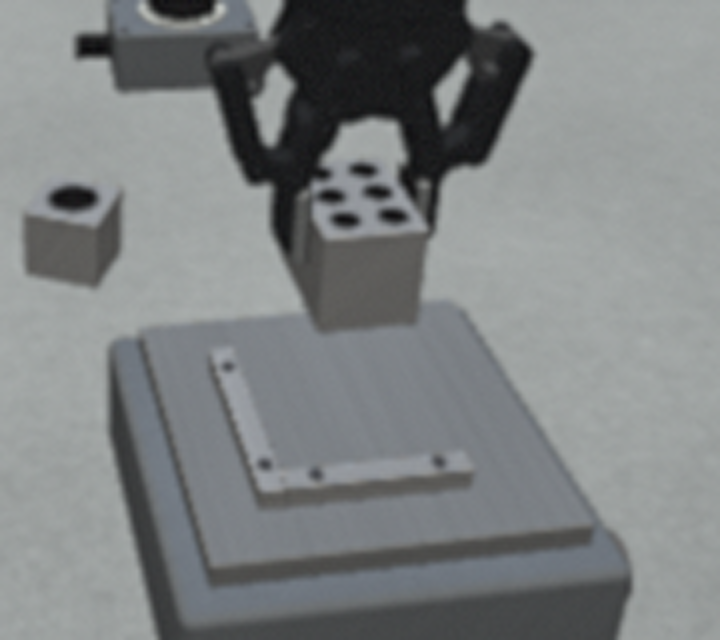

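View pics/top4.png

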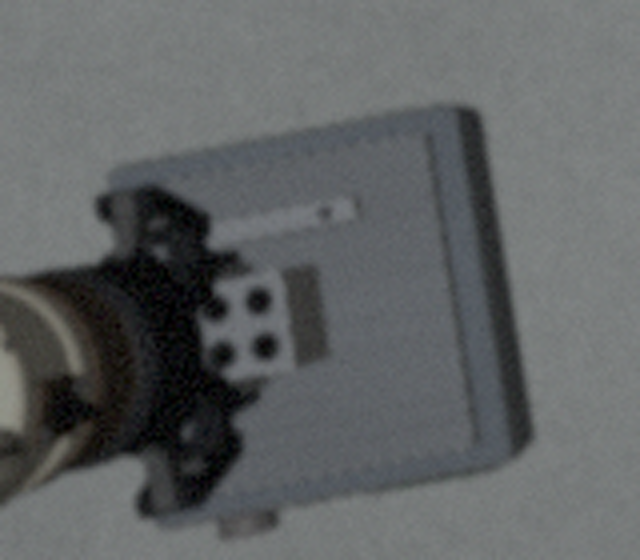

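The block is held upright and square to the plate. In the side view its base is above the plate at crop (370,325), and it is clear of both stops. Lowering.

carry_out(moves=[[-0.02,0.03,0.25,0,-1],[-0.02,0.03,0.5,0,-1],[-0.02,0.03,0.62,0,-1],[-0.02,0.03,0.62,0,-1],[-0.02,0.03,0.62,0,-1],[-0.02,0.03,0.62,0,-1]])

```text
clock: 13.8
eef_pos: [0.4756, 0.285, 0.1419]
tool_rot: [-0.087, 0.996, 0.001, 0.001]
ft_force: [-0.5, -0.9, -2.6]
grip_width: 0.0448
```

```bash
python3 -c "
from h import *
goto([.4739,.2825,.1345],9.77)"
```

```text
t 13.8 pos [0.4756 0.285  0.1419] yaw -170.01 tilt 0.16 F [-0.5 -0.9 -2.6] T [-0.02  0.01  0.02] w 0.0448 q [ 0.54  0.42 -0.05  1.1  -0.   -1.21]
need shift [ 0.022 -0.021  0.073] roll 0.002
```

carry_out(moves=[[0,0,0.02,0,-1],[0,0,0.04,0,-1],[0,0,0.05,0,-1],[0,0,0.05,0,-1],[0,0,0.05,0,-1]])

```text
clock: 14.3
eef_pos: [0.4746, 0.2846, 0.1353]
tool_rot: [-0.087, 0.996, -0.0, -0.0]
ft_force: [0.4, -0.5, -2.4]
grip_width: 0.0456
```

carry_out(moves=[[0,0,0.01,0,-1],[0,0,0.02,0,-1],[0,0,0.02,0,-1]])

```text
clock: 14.6
eef_pos: [0.4747, 0.2847, 0.1343]
tool_rot: [-0.087, 0.996, 0.0, 0.0]
ft_force: [-2.5, -0.8, 3.8]
grip_width: 0.0449
```

```bash
python3 -c "
from h import *
goto([.4739,.2825,.1345],9.77)"
```

```text
t 14.6 pos [0.4747 0.2847 0.1343] yaw -169.98 tilt 0.06 F [-2.5 -0.8  3.8] T [-0.25  0.43  0.  ] w 0.0449 q [ 0.54  0.43 -0.06  1.08  0.   -1.21]
need shift [ 0.012 -0.021 -0.002] roll 0.003
```

The plate carries the block at TCP z = 0.134, as expected. I'll slide towards the long stop first.

carry_out(moves=[[-0.03,0.02,0,0,-1],[-0.06,0.05,0,0,-1],[-0.09,0.07,0,0,-1],[-0.12,0.1,0,0,-1],[-0.14,0.12,0,0,-1],[-0.14,0.12,0,0,-1]])

```text
clock: 15.2
eef_pos: [0.4863, 0.2979, 0.1343]
tool_rot: [-0.087, 0.996, -0.001, 0.0]
ft_force: [-3.9, -4.5, 6.2]
grip_width: 0.045
```

```bash
python3 -c "
from h import *
goto([.4886,.3033,.1345],9.77)"
```

```text
t 15.2 pos [0.4863 0.2979 0.1343] yaw -170.02 tilt 0.11 F [-3.9 -4.5  6.2] T [-0.89  0.61 -0.02] w 0.045 q [ 0.55  0.46 -0.01  1.1  -0.   -1.19]
need shift [-0.032  0.049 -0.002] roll 0.002
```

carry_out(moves=[[-0.02,0,0,0,-1],[-0.04,0,0,0,-1],[-0.05,0,0,0,-1],[-0.05,0,0,0,-1]])

```text
clock: 15.6
eef_pos: [0.4892, 0.2991, 0.1343]
tool_rot: [-0.087, 0.996, -0.0, -0.002]
ft_force: [-9.0, -4.4, 9.4]
grip_width: 0.0448
```

```bash
python3 -c "
from h import *
goto([.4886,.3033,.1345],9.77)"
```

```text
t 15.6 pos [0.4892 0.2991 0.1343] yaw -169.98 tilt 0.22 F [-9.  -4.4  9.4] T [-0.69  1.72 -0.07] w 0.0448 q [ 0.55  0.46  0.    1.11  0.   -1.2 ]
need shift [-0.002  0.042 -0.002] roll 0.003
```

carry_out(moves=[[-0.01,0.02,0,0,-1],[-0.01,0.04,0,0,-1],[-0.01,0.05,0,0,-1],[-0.01,0.06,0,0,-1],[-0.01,0.06,0,0,-1]])

```text
clock: 16.1
eef_pos: [0.4891, 0.2999, 0.1346]
tool_rot: [-0.086, 0.996, -0.006, -0.002]
ft_force: [-8.1, -16.9, 15.6]
grip_width: 0.0454
```

```bash
python3 -c "
from h import *
goto([.4886,.3033,.1345],9.77)"
```

```text
t 16.1 pos [0.4891 0.2999 0.1346] yaw -170.15 tilt 0.7 F [ -8.1 -16.9  15.6] T [-3.5   1.76  0.03] w 0.0454 q [ 0.55  0.47  0.01  1.12 -0.01 -1.19]
need shift [-0.001  0.034  0.   ] roll 0.001
```

```bash
python3 -c "
from h import *
for n in('top','side'):
    im=imaging.camera(n)[:,:,::-1]; cv2.imwrite(f'pics/{n}5raw.png',im)
    crop(n,*((80,220,90,80,7) if n=='top' else (270,180,110,100,6)),n+'5',im)
"
```

```text
(no output)
```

View pics/side5.png

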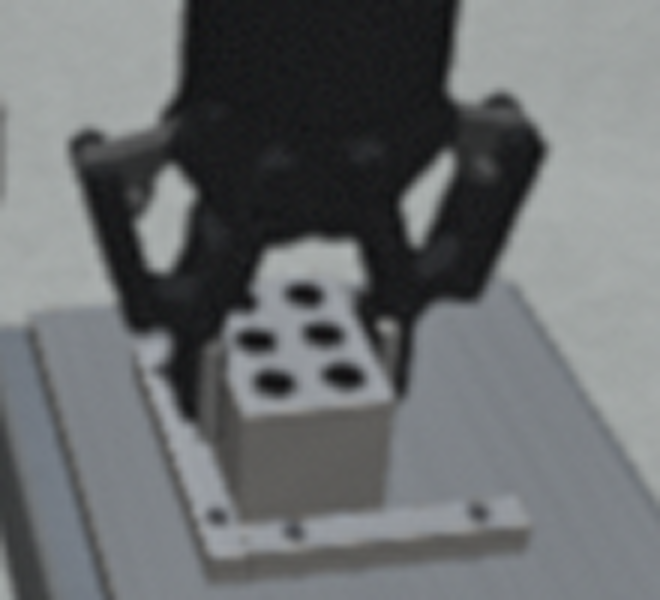

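View pics/top5.png

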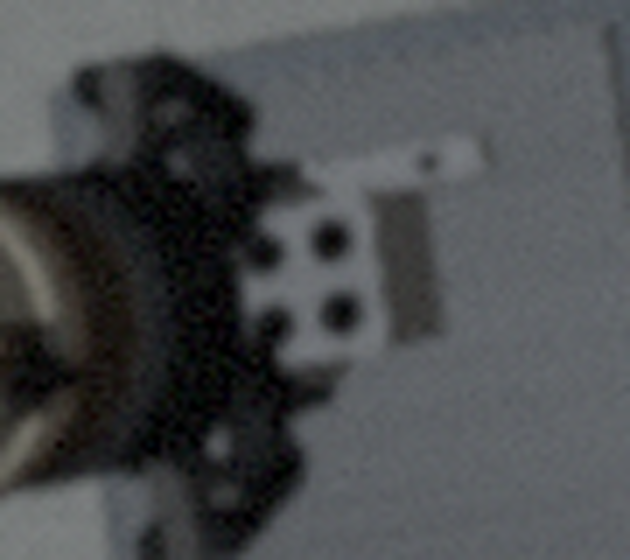

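```bash
cat > wells.py <<'E'
from d import *
np.set_printoptions(precision=4,suppress=True)
ux=np.array([.9855,.1697]);uy=np.array([-.1697,.9855])
hc=np.array([.5560,.2480])
def rep(n,uv,ij):
    q=plane(n,uv,.140)[:,:2]; q=np.c_[q@ux,q@uy]-hc   # hotplate axes rel. corner
    # well offsets from block centre: i=+-.0105 (x), j in -1..1 *.01985 (y)
    off=np.array(ij)*[.0105,.01985]
    c=q-off; print(n,'centre rel corner mm',(c.mean(0)*1e3).round(2),'each',(c*1e3).round(1).tolist())
    A=np.array(ij)*[.0105,.01985]; A=A-A.mean(0);B=q-q.mean(0)
    print(' rot deg',np.degrees(np.arctan2((A[:,0]*B[:,1]-A[:,1]*B[:,0]).sum(),(A*B).sum())).round(2))
E
python3 - <<'E'
from wells import *
s=sub('side',270,180,110,100,6,[(273,383),(345,377),(254,341),(322,333)],2,src='pics/side5raw.png')
t=sub('top',80,220,90,80,7,[(331,240),(341,312),(265,252),(272,325)],3,src='pics/top5raw.png')
print(s,t)
rep('side',s,[(1,1),(-1,1),(1,0),(-1,0)])
rep('top',t,[(1,-1),(-1,-1),(1,0),(-1,0)])
for a,b in((2,2),(3,3)): print(tri(s[a],t[b]))
E
```

```text
[[315.2585 243.3791]
 [327.0742 242.2436]
 [312.1754 236.3304]
 [323.4115 235.2708]] [[126.8209 253.9286]
 [128.2666 264.2783]
 [116.367  255.3669]
 [117.9032 267.0449]]
side centre rel corner mm [-23.15 -36.26] each [[-23.0, -36.0], [-23.4, -35.9], [-23.1, -36.6], [-23.1, -36.6]]
 rot deg 0.09
top centre rel corner mm [-22.05 -34.82] each [[-22.0, -35.8], [-21.9, -35.6], [-20.8, -34.1], [-23.5, -33.8]]
 rot deg -0.09
(array([0.5007, 0.3028, 0.1417]), [np.float64(0.0008041766994545969), np.float64(0.0008041766994547971)])
(array([0.4788, 0.299 , 0.1415]), [np.float64(0.0005511268623342071), np.float64(0.0005511268623341251)])
```

Both views put the block centre at y ≈ -35 to -36 mm from the corner, about 3.5 mm short of seated. The downward press has also grown to ~18 N, so it is probably stuck by friction. I'll relieve z and x a little and see.

carry_out(moves=[[0.02,-0.03,-0.01,0,-1],[0.02,-0.03,-0.02,0,-1],[0.02,-0.03,-0.02,0,-1]])

```text
clock: 16.5
eef_pos: [0.4887, 0.3018, 0.1345]
tool_rot: [-0.087, 0.996, -0.001, -0.001]
ft_force: [-3.0, -3.1, -2.7]
grip_width: 0.045
```

```bash
python3 -c "
from h import *
goto([.4886,.3033,.1345],9.77)"
```

```text
t 16.5 pos [0.4887 0.3018 0.1345] yaw -170.0 tilt 0.18 F [-3.  -3.1 -2.7] T [-0.69  0.76 -0.1 ] w 0.045 q [ 0.55  0.47  0.    1.11 -0.   -1.19]
need shift [-0.002  0.015 -0.   ] roll 0.003
```

carry_out(moves=[[0,0.01,0,0,-1],[0,0.02,0,0,-1],[0,0.03,0,0,-1],[0,0.03,0,0,-1]])

```text
clock: 16.9
eef_pos: [0.4883, 0.3038, 0.1345]
tool_rot: [-0.087, 0.996, -0.002, -0.001]
ft_force: [-3.8, -7.0, -0.3]
grip_width: 0.0448
```

```bash
python3 -c "
from h import *
goto([.4886,.3033,.1345],9.77)"
```

```text
t 16.9 pos [0.4883 0.3038 0.1345] yaw -170.02 tilt 0.3 F [-3.8 -7.  -0.3] T [-1.53  0.77 -0.12] w 0.0448 q [ 0.56  0.47  0.01  1.12 -0.   -1.19]
need shift [-0.002 -0.005 -0.   ] roll 0.002
```

carry_out(moves=[[-0.01,0.01,0,0,-1],[-0.02,0.02,0,0,-1],[-0.02,0.02,0,0,-1],[-0.02,0.02,0,0,-1]])

```text
clock: 17.3
eef_pos: [0.4885, 0.304, 0.1346]
tool_rot: [-0.087, 0.996, -0.004, -0.003]
ft_force: [-8.5, -13.3, 4.9]
grip_width: 0.0446
```

```bash
python3 -c "
from h import *
goto([.4886,.3033,.1345],9.77)
for n in('top','side'):
    im=imaging.camera(n)[:,:,::-1]; cv2.imwrite(f'pics/{n}6raw.png',im)
    crop(n,*((80,220,90,80,7) if n=='top' else (270,180,110,100,6)),n+'6',im)
"
```

```text
t 17.3 pos [0.4885 0.304  0.1346] yaw -170.05 tilt 0.59 F [ -8.5 -13.3   4.9] T [-2.56  1.56  0.01] w 0.0446 q [ 0.56  0.47  0.01  1.12 -0.   -1.19]
need shift [-0.    -0.007  0.001] roll 0.002
```

View pics/side6.png

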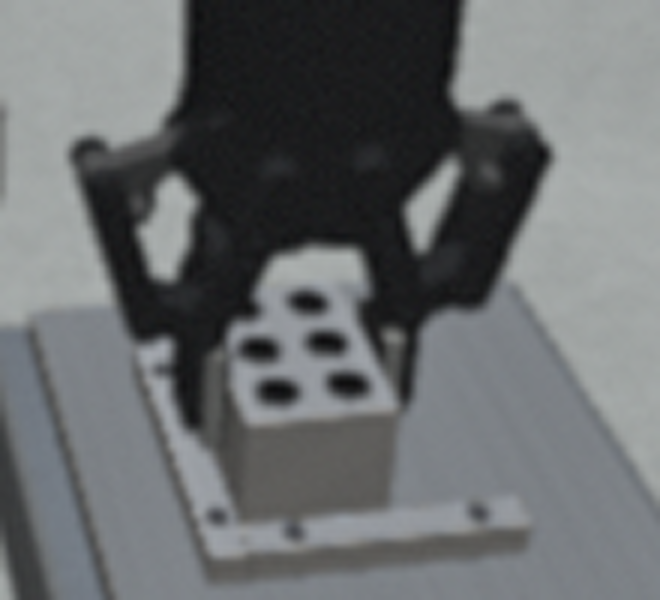

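View pics/top6.png

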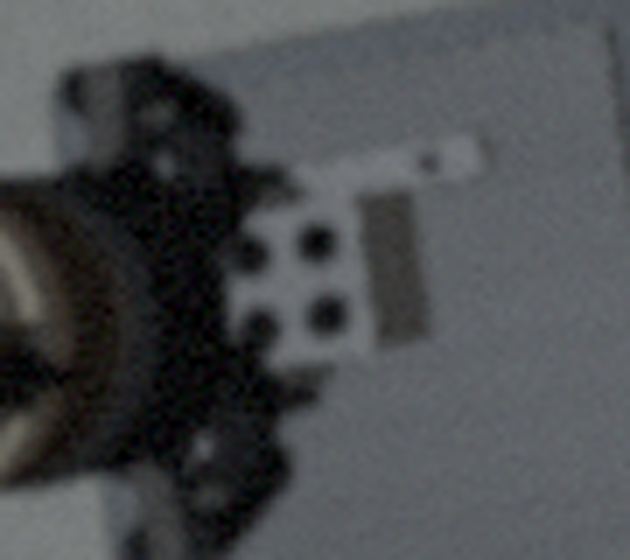

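Run:
```python
from wells import *
s=sub('side',270,180,110,100,6,[(277,391),(348,385),(259,348),(327,341),(306,302)],2,src='pics/side6raw.png')
t=sub('top',80,220,90,80,7,[(317,242),(327,314)],3,src='pics/top6raw.png')
print(s,t)
rep('side',s,[(1,1),(-1,1),(1,0),(-1,0),(-1,-1)])
rep('top',t,[(1,-1),(-1,-1)])
# check of stops, still same pixels in side6
ss=sub('side',270,180,110,100,6,[(217,516),(160,369),(293,531),(477,512)],2,src='pics/side6raw.png')
q=plane('side',ss,.102)[:,:2];print((np.c_[q@ux,q@uy]-hc)*1e3)
```

```text
[[315.7504 244.7568]
 [327.5551 243.6227]
 [312.768  237.7093]
 [324.0584 236.5807]
 [320.7146 229.9226]] [[124.8409 254.2798]
 [126.3645 264.5923]]
side centre rel corner mm [-22.99 -32.51] each [[-22.8, -32.1], [-23.0, -32.1], [-23.1, -32.5], [-23.0, -32.6], [-23.0, -33.2]]
 rot deg 0.18
top centre rel corner mm [-21.88 -31.69] each [[-21.9, -31.7], [-21.8, -31.7]]
 rot deg 0.04
[[  5.5706  -4.0423]
 [  6.1637 -74.8084]
 [-15.0805   4.3083]
 [-70.8277   5.562 ]]
```

Seated within measurement error: the side view gives a centre of (-23.0, -32.5) and the top view (-21.9, -31.7), against a target of (-23, -32), with the block square to within 0.2°. Forces rose on both axes without motion. The tool leans 0.6°, so I'll ease the y push slightly and press down a touch to keep the block flat.

carry_out(moves=[[0.003,-0.01,0.005,0,-1],[0.003,-0.01,0.01,0,-1],[0.003,-0.01,0.01,0,-1],[0.003,-0.01,0.01,0,-1]])

```text
clock: 17.8
eef_pos: [0.4884, 0.3039, 0.1345]
tool_rot: [-0.087, 0.996, -0.003, -0.003]
ft_force: [-9.5, -10.4, 9.1]
grip_width: 0.0452
```

```bash
python3 -c "
from h import *
goto([.4886,.3033,.1345],9.77)
print(R.from_quat(bot.get_obs()['tool_rot']).as_matrix()[:,2])"
```

```text
t 17.8 pos [0.4884 0.3039 0.1345] yaw -170.03 tilt 0.45 F [ -9.5 -10.4   9.1] T [-2.31  1.87 -0.08] w 0.0452 q [ 0.56  0.47  0.01  1.12 -0.   -1.19]
need shift [-0.001 -0.006 -0.   ] roll 0.002
[-0.00446619 -0.0065243  -0.99996874]
```

carry_out(moves=[[0,0.01,0,0,-1],[0,0.01,0,0,-1],[0,0.01,0,0,-1],[0,0.01,0,0,-1],[0,0.01,0,0,-1],[0,0.01,0,0,-1]])

```text
clock: 18.4
eef_pos: [0.4884, 0.3039, 0.1345]
tool_rot: [-0.087, 0.996, -0.004, -0.002]
ft_force: [-7.3, -14.5, 10.8]
grip_width: 0.0448
```

```bash
python3 -c "
from h import *
goto([.4886,.3033,.1345],9.77)
for n in('top','side'):
    im=imaging.camera(n)[:,:,::-1]; cv2.imwrite(f'pics/{n}7raw.png',im); cv2.imwrite(f'pics/{n}7.png',cv2.resize(im,(800,600),interpolation=cv2.INTER_CUBIC))
from wells import *
s=sub('side',270,180,110,100,6,[(277,391),(348,385),(259,348),(327,341),(306,302)],2,src='pics/side7raw.png')
t=sub('top',80,220,90,80,7,[(317,242),(327,314)],3,src='pics/top7raw.png')
rep('side',s,[(1,1),(-1,1),(1,0),(-1,0),(-1,-1)])
rep('top',t,[(1,-1),(-1,-1)])
"
```

```text
t 18.4 pos [0.4884 0.3039 0.1345] yaw -170.06 tilt 0.53 F [ -7.3 -14.5  10.8] T [-2.77  1.81 -0.03] w 0.0448 q [ 0.56  0.47  0.01  1.12 -0.   -1.19]
need shift [-0.001 -0.007  0.   ] roll 0.002
side centre rel corner mm [-23.   -32.51] each [[-22.8, -32.2], [-23.0, -32.1], [-23.1, -32.5], [-23.1, -32.6], [-23.0, -33.2]]
 rot deg 0.18
top centre rel corner mm [-21.94 -31.75] each [[-22.0, -31.8], [-21.9, -31.7]]
 rot deg -0.35
```

View pics/top7.png

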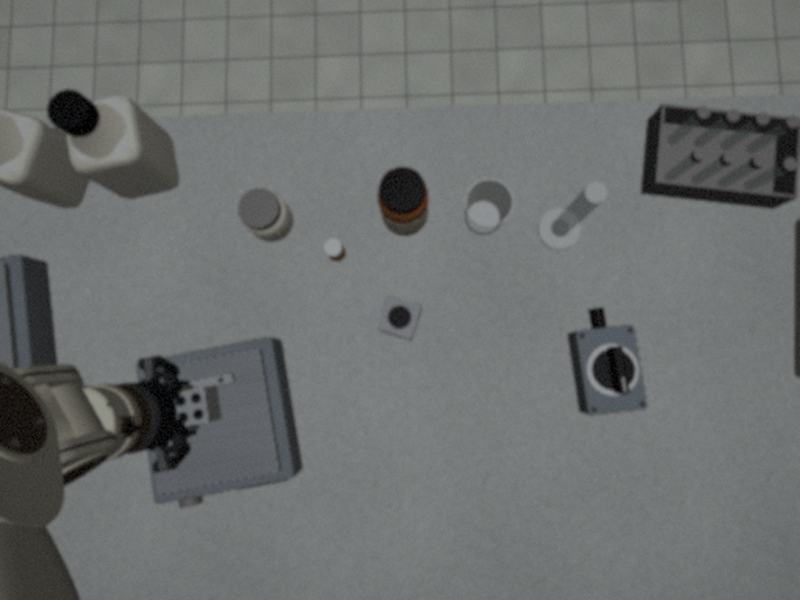

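View pics/side7.png

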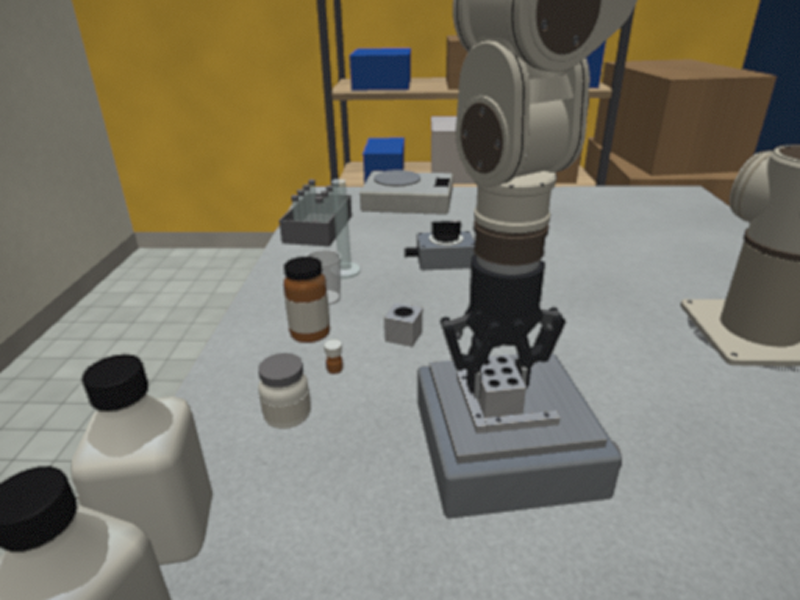

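The block sits in the corner, the handle at (612,370) in the top view is in line with the box, and the bystanders stand where they were. Forces are steady at about 10 N and 13 N onto the two stops. Handing in.

```bash
python3 -c "
from workcell import order,bot
print(order.job_done()); o=bot.get_obs(); print(o['clock'],o['ft_force'],o['eef_pos'],o['grip_width'])"
```

```text
the job is handed in; nothing more can be done
None
the job is handed in; nothing more can be done
```

I turned the isolator handle to off first. Then I set the six-well block on the hotplate and pressed it into the corner, and handed in at about 18.5 s with the block still gripped and pressed against both stops.

**Handle:** It went anticlockwise until the moment about its axis jumped to 1.7 N m at the end stop. Pictures taken afterwards and at the end show the bar in line with the box.

**Seating:** The block stuck about 3.5 mm short of the short stop at first, because I was pressing down too hard. Easing the downward push and sliding again cured it.

| Last check | Measured | Target |
|---|---|---|
| Block centre from corner, side camera | (-23.0, -32.5) mm | (-23, -32) mm |
| Block centre from corner, top camera | (-21.9, -31.8) mm | (-23, -32) mm |
| Block turned from square, side / top camera | +0.2° / -0.35° | 0° |
| Force towards long / short stop | about 10 N / 13 N | firm on both |
| Downward force | about 11 N | not specified |

The two cameras disagree by about 1 mm, which is within calibration. Only two wells could be used in the top view, so its turn figure is weaker.

**Remaining doubts:** The tool leaned about 0.5° under the push, and I could not see directly that the block's underside is fully flat on the plate. The gap at the short stop is also hidden in both views, so flushness there rests on the measured centre and the force rising with no further movement.

The bystanders look unmoved in the last pictures.

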